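Pump the bar clamp onto a glued amber block and hold the pressure

TASK

Stand the freshly glued amber-and-walnut block on the clamp's bed between the two jaws, one half facing each jaw, and let go of it. Then pump the clamp's trigger towards its grip, letting it spring back between strokes and never pushing the far jaw by hand, until the orange spring pad presses the block against the fixed jaw with its spring about half pushed in, not to its stop, so that the brittle amber is not crushed. Finish while still squeezing the trigger to hold that pressure, and leave the jar, the screwdriver and the amber nugget where they are.

Things in the scene. Friction and masses are not known exactly. Their poses are not given: they have to be found in the camera images.
- clamp: One-hand bar clamp fixed upside down on the bench. Origin on the bench below the grip; x runs from grip to far jaw, z up. Along x (mm): grey grip -18 to 0 and orange trigger 30 to 42 (each 30 wide, tops 112 high) over a grey housing 48 wide, 62 high; grey fixed jaw 80 to 96 (top 78 high); bed of two rails, 46 wide, top 45 high, to 210. The steel bar sticks out behind, to -110, 25 to 43 high.
- grip_mid (a point): Midway between the outer faces of grip and released trigger, 90 mm above the bench. Together they measure 60 mm along the clamp's x, 44 mm with the trigger fully in; a gripper from above, closing along the clamp's x, can squeeze them. Fingertips must stay above the housing (62 mm).
- trigger_face (a point): Centre of the trigger's outer face (the face to push, looking along the clamp's +x), 90 mm above the bench; moves with the trigger.
- bed_end (a point): Foot of the fixed jaw's face on the top of the bed, on the clamp's centre line, 45 mm above the bench. Seated, the block stands on the bed from here towards the far jaw.
- pad: Orange spring pad on the far jaw, a plate 44 mm wide, 34 mm high, 10 mm thick, facing the fixed jaw (clamp's -x). Its origin is not on the pad (184 mm along the clamp's -x from the face, at bench height): use pad_face.
- far_jaw: Grey far jaw behind the pad, carried by the bar: 16 mm thick, 46 mm wide, top 83 mm above the bench. Its origin is not on it (it lies at the clamp's origin moved with the bar); its inner face is 22 mm behind the resting pad face.
- pad_face (a point): Centre of the spring pad's face, 65 mm above the bench. At the start it is 62 to 88 mm from the fixed jaw's face; the bed between them is free.
- paddle: Orange trigger paddle, 12 mm thick, 30 mm wide. Its origin lies at the clamp's origin moved with the trigger; use trigger_face.
- trigger (a joint): Trigger travel towards the grip (clamp's -x) in m: 0 let go, 0.016 fully in; a spring of 2 to 4 N returns it. A ratchet (teeth every 5 mm) makes bar and far jaw follow each inward stroke 1 : 1 after up to 5 mm of free play, so a full stroke brings the jaw 10 to 17 mm on; on the way back the jaw stays.
- bar (a joint): Travel of bar and far jaw towards the fixed jaw (clamp's -x) in m, 0 to 0.026 at the start. Free pad face to fixed jaw = 0.088 m minus this. About 4 N of friction holds it when the trigger is let go: a larger clamping force lasts only while the trigger is squeezed.
- spring (a joint): How far the pad is pushed back into the far jaw, in m: 0 free, 0.012 at its stop. Its force is 2 N + 1.5 N per mm (11 N half in, 20 N at the stop); past the stop the whole squeeze goes into the block. Trigger force = this + 4 N bar friction + 2 to 4 N return spring: a squeeze of about 20 N presses it in by about 5 to 8 mm.
- block: Glued block, amber half at -x, dark walnut half at +x, 40 mm along x (across the glue joint), 30 mm along y, 40 mm tall, about 55 g, standing on the bench. Origin at the centre of its underside, z up. In the clamp its x axis lies along the clamp's x, either way round.
- jar: Bystander: amber glass jar with a white cap, 56 mm across, 75 mm tall. Origin at the centre of its underside.
- driver: Bystander: small screwdriver, 150 mm long, lying on the bench along its x.
- nugget: Bystander: raw amber nugget about 45 mm across and 25 mm high. Origin at the centre of its underside.
Things that resemble listed ones, but are neither listed nor needed, are in the scene too. What is shaped like the block but blue or turquoise is not meant.

How it is judged (in metres and radians):
On the way, in this order (a step that is already met when the one before it is completed fails the run):
1. the block stands on the bed between the jaws, across the clamp, and is let go (x of block in the frame of bed_end between 0.015 and 0.075 m and y of block in the frame of bed_end between -0.012 and 0.012 m and z of block in the frame of bed_end between -0.005 and 0.005 m and angle between block's own z axis and vertical below 0.1 rad and angle between the x axis of block and the x axis of clamp, either way round below 0.3 rad and contact force between the fingers and block below 0.1 N and value of joint trigger below 0.005 m), for 0.2 s.
2. the trigger is squeezed for a first stroke (value of joint trigger above 0.008 m).
3. the trigger is let back for the next stroke (value of joint trigger below 0.004 m).
At the end, for the whole second after the job is handed in: The block stands upright and square (7 deg) on the bed against the fixed jaw (4 mm), within 13 mm of the centre line; the pad presses it with 5 to 25 N, spring in 3 to 10.8 mm, while the fingers still push the trigger (over 4 N) and do not touch the block (value of joint spring between 0.003 and 0.0108 m and contact force between pad and block between 5 and 25 N and contact force between the fingers and paddle above 4 N and value of joint trigger above 0.001 m and contact force between the fingers and block below 0.1 N and linear speed of block below 0.01 m/s and x of block in the frame of bed_end between 0.016 and 0.024 m and y of block in the frame of bed_end between -0.013 and 0.013 m and z of block in the frame of bed_end between -0.005 and 0.005 m and angle between block's own z axis and vertical below 0.1 rad and angle between the x axis of block and the x axis of clamp, either way round below 0.12 rad); the arm keeps its last pose, push and grip.
It fails at once if the amber is crushed: the pad presses with over 35 N (contact force between pad and block above 35 N).
It fails at once if the far jaw or its pad is pushed by the gripper instead of by the trigger (contact force between the fingers and far_jaw above 4 N).
It fails at once if a bystander is disturbed (distance of any of jar, driver, nugget from where it was at the start of the episode above 0.02 m).
It also fails if it takes over 51 s, if anything falls off the work surface, if the arm or the gripper's body presses on something with over 40 N, if the wrist force passes 120 N, or if a joint passes its speed limit or range.

ROBOT

A 6-joint arm with a two-finger parallel gripper is mounted at the origin on the work surface. World frame = base frame: x ahead of the robot, y to its left, z up, the work surface at z = 0. Lengths are in mm, angles in rad, forces in N, time in s.
With the tool pointing down it reaches from about 425 to 950 mm from the base axis. Payload 14.7 kg.
Tool frame: the origin (TCP) lies on the centre line of the jaws, within the pads' length; the fingertips stand 14 mm ahead of it and the grasp point (between the pads) lies 5 mm behind it; z points along the fingers, y is the direction in which the jaws open and shut (so a half turn about z gives the same grasp; the last joint's range is limited). The gripper opens to 85 mm and grips with 20 to 120 N. Pads are 22 mm wide; open, the fingers measure 114 mm over their backs; the gripper's body (76 mm by 85 mm) begins 54 mm behind the grasp point. The pads swing forward as they close: fully open they stand 13 mm farther back than shut.
Start: joints at [1.212, 0.48, 1.596, -0, 1.065, -0.047], TCP at [199.378, 618.661, 245.297] pointing down, gripper open.
Joint ranges: [-2.75, 2.75], [-0.82, 2.05], [0.23, 2.67], [-1.56, 4.7], [0.09, 2.69], [-2.92, 2.92]. Speed limits (rad/s): [1.89, 1.89, 2.39, 3.01, 3.01, 3.01].

INTERFACE

Orientations are given as a unit quaternion [x, y, z, w].
In Python, from workcell import bot gives the robot as it stands. The module is installed in compiled form; this text tells all that it offers.
- The arm moves only by the tool apply_moves, never from a script. Its argument "plan" is a list of rows, each a list of 7 numbers: the turn, a rotation vector about the tool's x, y, z in degrees, then the shift along the tool's x, y, z in m, then the opening in per cent of the stroke, from 0 (shut) to 100 (fully open). In form: [[wx, wy, wz, x, y, z, hand], ...]. A call has 1 to 20 rows; each row is the pose to reach, as a shift and turn from the pose commanded when the call began, along the tool's axes at that moment; what a row does not reach only later rows make up. A row lasts 1/10 s, in which the tool goes at most 50 mm and 8.59 degrees, less where a joint would pass 70% of its speed; a pose out of reach is approached as far as the arm can. A call with a gripper value outside its range is refused whole. The fingers move at their own pace and stop on an object; "grip_force" is the grip in N (left out, the last holds). Time passes only in rows, so rows that repeat a pose let the fingers close. It gives the time, the measured TCP pose, the force and the opening at its end, in the units of the state.
- bot.read_state(): the state, without advancing time (a new reading comes with each control period).
- bot.camera(name): name is "side" or "top"; returns the picture (400x640x3 uint8, blue, green, red); there is no depth.
- bot.camera_model(name): a dict with "fov_y" (degrees; the focal length in pixels is half the picture's height over the tangent of half this angle, whatever the lens; pixels are square), "cx", "cy" (the principal point, pixels), "origin" and "orientation" of the camera in the world. Camera axes: x right, y down, z forward; pixel columns grow to the right and rows downward; lengths in mm; the calibration is good to about 2 mm. A picture is of the moment at which its call begins. camera_model takes no time and is no camera call.
- bot.finish_job(): hands the job in, once; it reports no verdict.
The state is a dict: "t": time; "q": joint angles; "joint_vel": joint speeds; "effort": joint torques, N m; "position": TCP position; "orientation": TCP orientation; "force": force on the tool from outside, world axes, zero at the start; "wrist_torque": the same for the moment, N m; "gripper_width": finger opening in mm.
Only numpy, scipy, OpenCV 4.12 (cv2) and the standard library are available. Lean on these libraries where they do the work, as an engineer would, in place of code of your own. Each camera call takes 0.05 s, during which the arm holds its last target. There are 200 camera calls.

## Working session

There is one attempt and no reset: what is moved stays moved. The work goes in short steps, Python scripts to look and compute and a tool call to move; the robot and the scene stay as the last step left them, time stands still between calls to the robot, and variables do not carry over. Pictures are saved under pics/ and viewed, on a budget of 10 in all, crops included, one or two more only if the job needs it, and the job is handed in when it is done.

Besides the shell and the picture viewer there is one more tool, called after "Call:" as name([rows], argument=value, ...), one row to a line, values as JSON. apply_moves: Moves the arm, as the interface text tells. Its arguments: {"type":"object","properties":{"plan":{"type":"array"},"grip_force":{"type":"number"}},"required":["plan"]}

```bash
mkdir -p pics
python3 - <<'E'
from workcell import bot
import cv2
for n in("top","side"):
    cv2.imwrite(f"pics/{n}0.png",bot.camera(n)); print(n,bot.camera_model(n))
print(bot.read_state())
E
```

```text
top {'fov_y': 56.87944325396504, 'cx': 318.53440904320706, 'cy': 199.9171290684803, 'origin': array([406.39209744, -67.18690894, 971.52128123]), 'orientation': array([-0.69850209,  0.70921444, -0.06285264,  0.07182797])}
side {'fov_y': 57.266321187734626, 'cx': 319.82258293947945, 'cy': 207.11089014491088, 'origin': array([449.26883063, 740.64715927, 643.08255509]), 'orientation': array([-0.07547692,  0.87852056, -0.47046075,  0.03422797])}
{'t': 0.1, 'q': array([ 1.21240332e+00,  4.80784094e-01,  1.59680326e+00, -3.24284295e-06,
        1.06511195e+00, -4.66076696e-02]), 'joint_vel': array([-0.0013222 , -0.00222554, -0.00114223,  0.00134951, -0.00189225,
        0.00068513]), 'effort': array([ 9.81340672e-04, -9.52238631e+01, -4.31040573e+01, -2.32989487e-04,
        5.17073102e-03,  9.83918227e-06]), 'position': array([199.25394112, 618.33336744, 244.72968293]), 'orientation': array([ 1.55261206e-01,  9.87873297e-01, -5.42304637e-04, -1.09895340e-04]), 'force': array([0.32860527, 0.37941157, 0.10097651]), 'wrist_torque': array([ 0.03572197,  0.00639679, -0.0249812 ]), 'gripper_width': 85.69300252084673}
```

View pics/top0.png

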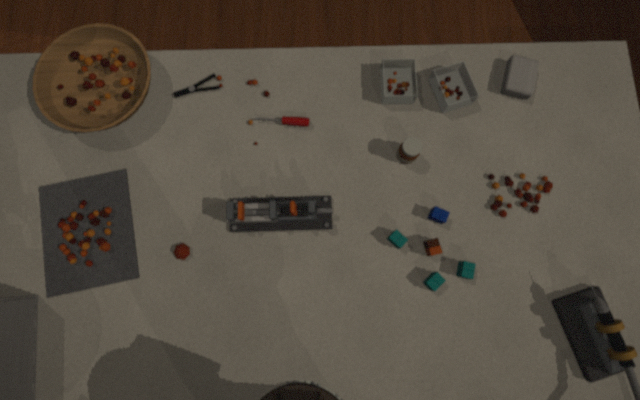

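View pics/side0.png

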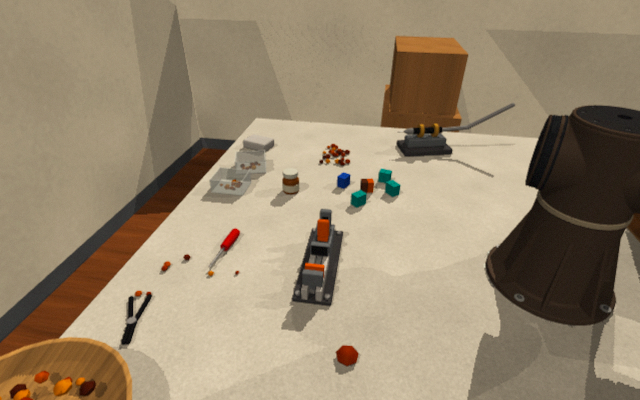

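Candidates for the block in the top view: orange and dark (433,246), blue (439,215), and turquoise (397,239), (434,281) and (467,270). By the description it is the one at (433,246). The clamp is at about (280,212), with the jar at (408,151), the driver at (285,121) and the nugget at (182,251).

```bash
cat > h.py <<'E'
from workcell import bot
import cv2, numpy as np
from scipy.spatial.transform import Rotation as R
def cam(n):
    m=bot.camera_model(n); f=200/np.tan(np.radians(m['fov_y']/2)); return m,f
def p2w(n,u,v,z):
    m,f=cam(n); d=R.from_quat(m['orientation']).apply([(u-m['cx'])/f,(v-m['cy'])/f,1]); o=m['origin']
    return (o+d*(z-o[2])/d[2]).round(1)
def w2p(n,p):
    m,f=cam(n); c=R.from_quat(m['orientation']).inv().apply(np.array(p)-m['origin']); return (np.array([m['cx'],m['cy']])+f*c[:2]/c[2]).round(1)
E
python3 - <<'E'
from h import *
a=cv2.imread('pics/top0.png');s=cv2.imread('pics/side0.png')
def c(i,x,y,w,h,k): return cv2.convertScaleAbs(cv2.resize(i[y:y+h,x:x+w],None,fx=k,fy=k,interpolation=cv2.INTER_CUBIC),alpha=1.5)
A=c(a,220,185,120,55,6.5)            # 780x357
B=c(a,410,225,50,32,7.5); C=c(s,335,160,53,32,7.5)
b=np.hstack([B[:240],C[:240,:397]]); b=np.hstack([b,np.zeros((240,max(0,780-b.shape[1]),3),np.uint8)])[:,:780]
print(B.shape,C.shape);cv2.imwrite('pics/c1.png',np.vstack([A,b]))
E
```

```text
(240, 375, 3) (240, 398, 3)
```

View pics/c1.png

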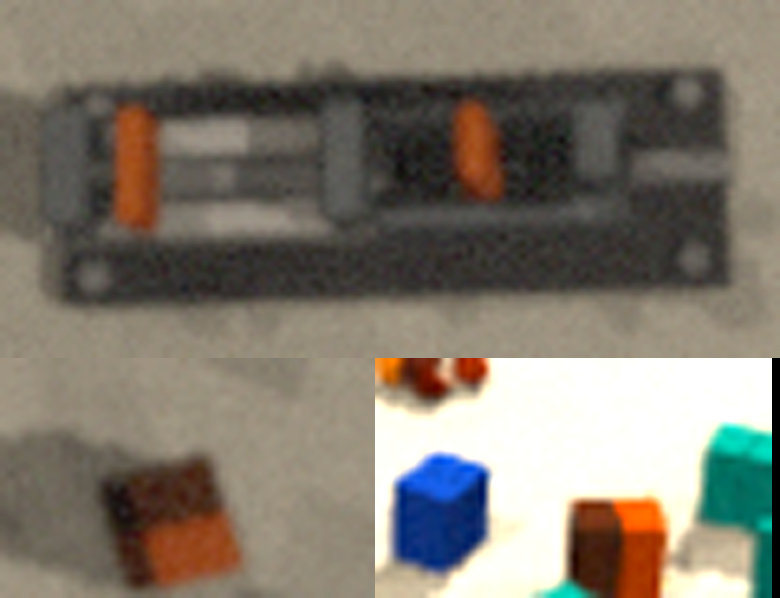

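The crops confirm it: the block at about (433.7,246.9) has a dark half towards image up (+x world) and an orange half towards −x. The clamp's far jaw and pad are at image left, about (240,210), and the grip is at about (312,207). Next I work out positions.

Run:
```python
from h import *
T=lambda X,Y,z:p2w('top',220+X/6.5,185+Y/6.5,z)
B=lambda X,Y,z=40:p2w('top',410+X/7.5,225+(Y-358)/7.5,z)
S=lambda X,Y,z:p2w('side',335+(X-375)/7.5,160+(Y-358)/7.5,z)
A=[B(205,457),B(240,567),B(152,587)];print('block',A,(A[0]+A[2])/2, np.linalg.norm(A[0]-A[1]),np.linalg.norm(A[1]-A[2]))
a=A[0]-A[1];b=A[2]-A[1];print(np.degrees(np.arctan2(a[1],a[0])),np.degrees(np.arctan2(b[1],b[0])))
print('side topface R/L corner',S(663,503,40),S(572,503,40))
print('fixed jaw face top',T(322,98,78),T(322,220,78),'pad face ends',T(144,105,82),T(144,225,82),'far jaw outer',T(45,105,83),T(45,222,83))
print('trigger outer top(left)',T(455,105,112),T(460,180,112),'grip outer',T(618,105,112),T(618,180,112))
print('base',[T(*p,0) for p in((62,95),(722,72),(62,300),(728,285))])
```

```text
block [array([ 483.7, -353.1,   40. ]), array([ 447.1, -361.9,   40. ]), array([ 440.9, -332.4,   40. ])] [ 462.3  -342.75   40.  ] 37.64306044943738 30.144485399488918
13.519414114129333 101.86907977983546
side topface R/L corner [ 442.5 -350.3   40. ] [ 482.7 -342.8   40. ]
fixed jaw face top [580.6  64.   78. ] [533.9  63.4  78. ] pad face ends [578.3 130.8  82. ] [532.5 129.7  82. ] far jaw outer [578.7 168.1  83. ] [534.1 166.7  83. ]
trigger outer top(left) [570.6  10.3 112. ] [542.9   8.5 112. ] grip outer [569.6 -49.2 112. ] [542.  -48.8 112. ]
base [array([598.9, 183.2,  -0. ]), array([604. , -89.9,   0. ]), array([513.8, 180.5,   0. ]), array([515.8, -90.6,   0. ])]
```

```bash
cat >> h.py <<'E'
def rel(pts,yaw=None):
    s=bot.read_state(); r=R.from_quat(s['orientation']); y=r.apply([0,1,0]); a=np.degrees(np.arctan2(y[1],y[0]))
    print('t',s['t'],'pos',s['position'].round(1),'yaw',a.round(2),'tilt',r.apply([0,0,1]).round(3),'F',s['force'].round(1),'w',round(s['gripper_width'],1),'q6',s['q'][5].round(2))
    for p in pts: print(p,'->',(r.inv().apply(np.array(p)-s['position'])/1000).round(4), '' if yaw is None else ('wz',round(a-yaw,2)))
E
python3 - <<'E'
from h import *
rel([(450,420,245),(620,0,245),(520,-280,200),(462,-343,160)],-77.5)
E
```

```text
t 0.1 pos [199.3 618.3 244.7] yaw 72.14 tilt [-0.    -0.001 -1.   ] F [0.3 0.4 0.1] w 85.7 q6 -0.05
(450, 420, 245) -> [-2.995e-01 -1.119e-01 -2.000e-04] ('wz', np.float64(149.64))
(620, 0, 245) -> [-5.901e-01 -4.595e-01  2.000e-04] ('wz', np.float64(149.64))
(520, -280, 200) -> [-0.5809 -0.7566  0.0455] ('wz', np.float64(149.64))
(462, -343, 160) -> [-0.545  -0.8343  0.0856] ('wz', np.float64(149.64))
```

Call:
apply_moves([
  [0,0,50,-0.3,-0.112,0,70],
  [0,0,50,-0.3,-0.112,0,70],
  [0,0,50,-0.3,-0.112,0,70],
  [0,0,50,-0.3,-0.112,0,70],
  [0,0,50,-0.3,-0.112,0,70],
  [0,0,50,-0.3,-0.112,0,70],
  [0,0,120,-0.59,-0.46,0,70],
  [0,0,120,-0.59,-0.46,0,70],
  [0,0,120,-0.59,-0.46,0,70],
  [0,0,120,-0.59,-0.46,0,70],
  [0,0,120,-0.59,-0.46,0,70],
  [0,0,120,-0.59,-0.46,0,70],
  [0,0,120,-0.59,-0.46,0,70],
  [0,0,120,-0.59,-0.46,0,70],
  [0,0,149.6,-0.581,-0.757,0.045,70],
  [0,0,149.6,-0.581,-0.757,0.045,70],
  [0,0,149.6,-0.581,-0.757,0.045,70],
  [0,0,149.6,-0.581,-0.757,0.045,70],
  [0,0,149.6,-0.581,-0.757,0.045,70],
  [0,0,149.6,-0.581,-0.757,0.045,70],
])

```text
t: 2.1
position: [530.4, -228.3, 206.9]
orientation: [0.994, 0.109, -0.0, -0.0]
force: [1.2, 0.7, 0.7]
gripper_width: 59.6
```

Run:
```python
from h import *
rel([(462,-343,150),(462,-343,90),(462,-343,20)],-77.5)
```

```text
t 2.1 pos [ 530.4 -228.3  206.9] yaw -77.48 tilt [-0.  0. -1.] F [1.2 0.7 0.7] w 59.6 q6 0.89
(462, -343, 150) -> [-0.0917  0.0971  0.0569] ('wz', np.float64(0.02))
(462, -343, 90) -> [-0.0916  0.0971  0.1169] ('wz', np.float64(0.02))
(462, -343, 20) -> [-0.0916  0.0971  0.1869] ('wz', np.float64(0.02))
```

Call:
apply_moves([
  [0,0,0,-0.092,0.097,0.09,70],
  [0,0,0,-0.092,0.097,0.09,70],
  [0,0,0,-0.092,0.097,0.09,70],
  [0,0,0,-0.092,0.097,0.09,70],
  [0,0,0,-0.092,0.097,0.09,70],
  [0,0,0,-0.092,0.097,0.09,70],
  [0,0,0,-0.092,0.097,0.09,70],
])

```text
t: 2.8
position: [463.7, -340.4, 118.2]
orientation: [0.994, 0.11, 0.001, 0.0]
force: [-0.0, -0.6, 1.0]
gripper_width: 59.8
```

Run:
```python
from h import *
a=bot.camera('top');s=bot.camera('side')
rel([(462,-343,20)],-77.5)
print('proj grasp at z=0/40',w2p('top',(462,-343,40)),w2p('side',(462,-343,40)))
def c(i,x,y,w,h,k): return cv2.convertScaleAbs(cv2.resize(i[y:y+h,x:x+w],None,fx=k,fy=k,interpolation=cv2.INTER_CUBIC),alpha=1.6)
cv2.imwrite('pics/c2.png',np.hstack([c(a,395,200,80,90,5),c(s,325,120,80,90,5)]))
```

```text
t 2.9 pos [ 463.7 -340.4  118.2] yaw -77.37 tilt [ 0.001 -0.001 -1.   ] F [ 0.1 -0.2  0.7] w 60.2 q6 0.66
(462, -343, 20) -> [-0.0023  0.002   0.0982] ('wz', np.float64(0.13))
proj grasp at z=0/40 [433.9 247. ] [367.5 179.9]
```

View pics/c2.png

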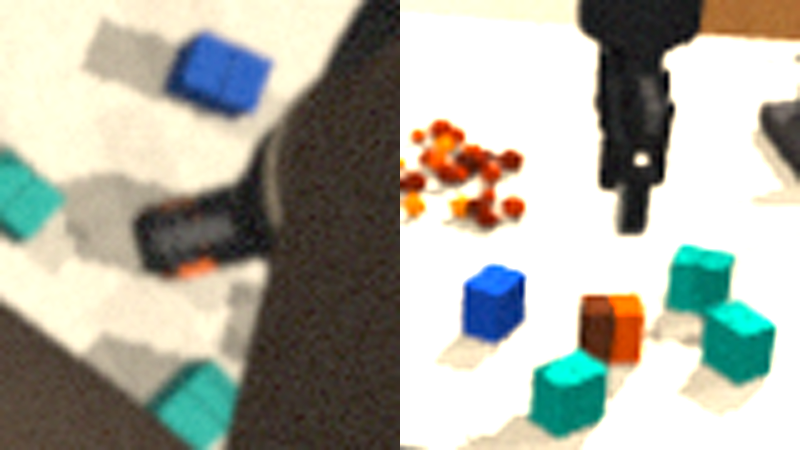

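The tool is over the amber and walnut block: the gripper's crop footprint is centred on it, and the block in the side view at (367,185) matches the projected point (367.5,180). I descend and grasp.

Call:
apply_moves([
  [0,0,0,-0.002,0.002,0.045,70],
  [0,0,0,-0.002,0.002,0.085,70],
  [0,0,0,-0.002,0.002,0.097,70],
  [0,0,0,-0.002,0.002,0.097,70],
  [0,0,0,-0.002,0.002,0.097,20],
  [0,0,0,-0.002,0.002,0.097,20],
  [0,0,0,-0.002,0.002,0.097,20],
  [0,0,0,-0.002,0.002,0.097,20],
  [0,0,0,-0.002,0.002,0.097,20],
  [0,0,0,-0.002,0.002,0.097,20],
], grip_force=25)

```text
t: 3.9
position: [462.1, -344.2, 22.2]
orientation: [0.994, 0.109, 0.001, 0.001]
force: [1.8, 2.5, 6.7]
gripper_width: 30.0
```

Run:
```python
from h import *
rel([(462,-343,150),(580,-100,200),(556,95,200)],0.75)
```

```text
t 3.9 pos [ 462.1 -344.2   22.2] yaw -77.47 tilt [ 0.002 -0.002 -1.   ] F [1.8 2.5 6.7] w 30.0 q6 0.66
(462, -343, 150) -> [ 0.0004 -0.0009 -0.1278] ('wz', np.float64(-78.22))
(580, -100, 200) -> [ 0.1684 -0.2124 -0.178 ] ('wz', np.float64(-78.22))
(556, 95, 200) -> [ 0.1873 -0.408  -0.1784] ('wz', np.float64(-78.22))
```

Call:
apply_moves([
  [0,0,0,0,0,-0.05,20],
  [0,0,0,0,0,-0.1,20],
  [0,0,-10,0,0,-0.178,20],
  [0,0,-10,0,0,-0.178,20],
  [0,0,-60,0.168,-0.212,-0.178,20],
  [0,0,-60,0.168,-0.212,-0.178,20],
  [0,0,-60,0.168,-0.212,-0.178,20],
  [0,0,-60,0.168,-0.212,-0.178,20],
  [0,0,-60,0.168,-0.212,-0.178,20],
  [0,0,-60,0.168,-0.212,-0.178,20],
  [0,0,-78.2,0.187,-0.408,-0.178,20],
  [0,0,-78.2,0.187,-0.408,-0.178,20],
  [0,0,-78.2,0.187,-0.408,-0.178,20],
  [0,0,-78.2,0.187,-0.408,-0.178,20],
  [0,0,-78.2,0.187,-0.408,-0.178,20],
  [0,0,-78.2,0.187,-0.408,-0.178,20],
  [0,0,-78.2,0.187,-0.408,-0.178,20],
  [0,0,-78.2,0.187,-0.408,-0.178,20],
])

```text
t: 5.7
position: [555.3, 94.1, 198.7]
orientation: [0.703, 0.711, 0.0, 0.0]
force: [0.5, -0.8, 0.0]
gripper_width: 30.0
```

Run:
```python
from h import *
a=bot.camera('top');s=bot.camera('side')
rel([(556,95,110),(556,95,67.5)],0.75)
print('bedend',w2p('side',(556.5,63.7,45)),'padface',w2p('side',(556,130,65)))
def c(i,x,y,w,h,k): return cv2.convertScaleAbs(cv2.resize(i[y:y+h,x:x+w],None,fx=k,fy=k,interpolation=cv2.INTER_CUBIC),alpha=1.4)
cv2.imwrite('pics/c3.png',c(s,250,120,130,190,3.1))
```

```text
t 5.8 pos [555.2  94.2 198.5] yaw 0.64 tilt [ 0. -0. -1.] F [-0.1  0.9 -0.9] w 29.5 q6 0.1
(556, 95, 110) -> [0.0008 0.0007 0.0885] ('wz', np.float64(-0.11))
(556, 95, 67.5) -> [0.0008 0.0007 0.131 ] ('wz', np.float64(-0.11))
bedend [319.5 254.7] padface [315. 267.]
```

View pics/c3.png

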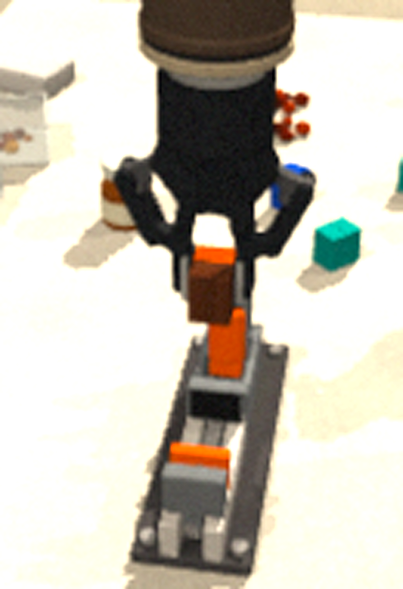

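The block is held upright over the bed, with its walnut half towards the far jaw. One check of the side-view line against the far jaw top edge at crop (195,466), which is pixel (312.9,270.3).

Run:
```python
from h import *
print(p2w('side',250+162/3.1,120+463/3.1,83),p2w('side',250+227/3.1,120+467/3.1,83))
print(p2w('side',250+190/3.1,120+383/3.1,78),p2w('side',250+243/3.1,120+390/3.1,78))
print('block bottom near edge',p2w('side',250+188/3.1,120+318/3.1,176),p2w('side',250+231/3.1,120+323/3.1,176))
```

```text
[579.  161.3  83. ] [533.  157.2  83. ]
[576.9  64.6  78. ] [535.   65.6  78. ]
block bottom near edge [569.2 112.3 176. ] [538.8 112.7 176. ]
```

Call:
apply_moves([
  [0,0,0,0.001,0.001,0.045,20],
  [0,0,0,0.001,0.001,0.085,20],
  [0,0,0,0.001,0.001,0.085,20],
  [0,0,0,0.001,0.001,0.085,20],
])

```text
t: 6.2
position: [555.9, 95.8, 113.5]
orientation: [0.703, 0.711, -0.001, -0.0]
force: [0.4, 0.4, 0.8]
gripper_width: 29.5
```

Run:
```python
from h import *
rel([(556,95,67.5)],0.75)
s=bot.camera('side');a=bot.camera('top')
def c(i,x,y,w,h,k): return cv2.convertScaleAbs(cv2.resize(i[y:y+h,x:x+w],None,fx=k,fy=k,interpolation=cv2.INTER_CUBIC),alpha=1.4)
cv2.imwrite('pics/c4.png',np.hstack([c(s,285,190,65,120,5),c(a,220,180,90,120,5)]))
```

```text
t 6.2 pos [555.9  95.8 113.5] yaw 0.69 tilt [-0.002 -0.    -1.   ] F [0.4 0.4 0.8] w 29.5 q6 0.1
(556, 95, 67.5) -> [-0.0008  0.0002  0.046 ] ('wz', np.float64(-0.06))
```

View pics/c4.png

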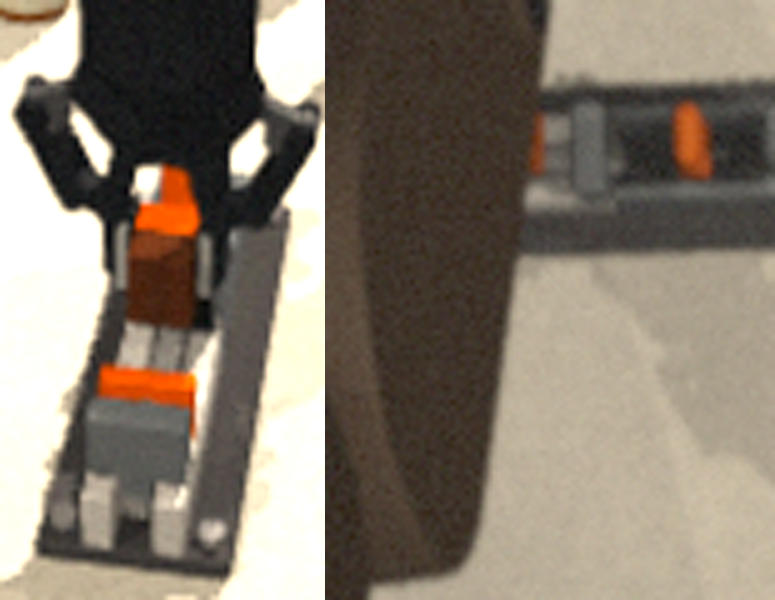

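The block is centred over the rails, about 10 mm clear of either jaw. I lower it.

Call:
apply_moves([
  [0,0,0,-0.001,0,0.03,20],
  [0,0,0,-0.001,0,0.04,20],
  [0,0,0,-0.001,0,0.044,20],
  [0,0,0,-0.001,0,0.045,20],
  [0,0,0,-0.001,0,0.046,20],
  [0,0,0,-0.001,0,0.046,20],
  [0,0,0,-0.001,0,0.046,20],
])

```text
t: 7.0
position: [556.3, 95.4, 67.8]
orientation: [0.703, 0.712, 0.0, 0.0]
force: [-0.2, -0.2, -0.7]
gripper_width: 29.6
```

Call:
apply_moves([
  [0,0,0,0,0,0.0005,20],
  [0,0,0,0,0,0.001,20],
  [0,0,0,0,0,0.001,20],
])

```text
t: 7.3
position: [556.3, 95.4, 67.1]
orientation: [0.703, 0.712, 0.0, 0.0]
force: [-3.5, -1.1, 14.8]
gripper_width: 29.9
```

Contact with the bed. I release, settle, and lift straight up.

Call:
apply_moves([
  [0,0,0,0,0,0,45],
  [0,0,0,0,0,0,60],
  [0,0,0,0,0,0,70],
  [0,0,0,0,0,0,70],
  [0,0,0,0,0,0,70],
  [0,0,0,0,0,0,70],
  [0,0,0,0,0,-0.03,70],
  [0,0,0,0,0,-0.07,70],
  [0,0,0,0,0,-0.11,70],
  [0,0,0,0,0,-0.11,70],
  [0,0,0,0,0,-0.11,70],
])

```text
t: 8.4
position: [556.5, 95.4, 177.2]
orientation: [0.703, 0.712, 0.001, 0.001]
force: [-0.3, -0.2, -0.2]
gripper_width: 59.4
```

Run:
```python
from h import *
s=bot.camera('side')
# grip centre: clamp x=8 -> y=-32+8
rel([(557,-24,177),(557,-24,110),(557,-24,87)],-89.25)
def c(i,x,y,w,h,k): return cv2.convertScaleAbs(cv2.resize(i[y:y+h,x:x+w],None,fx=k,fy=k,interpolation=cv2.INTER_CUBIC),alpha=1.4)
cv2.imwrite('pics/c5.png',c(s,285,190,65,120,5))
```

```text
t 8.45 pos [555.8  95.3 176.1] yaw 0.73 tilt [ 0.  0. -1.] F [ 0.6 -0.8 -1.4] w 59.5 q6 0.1
(557, -24, 177) -> [-0.1193 -0.0003 -0.0009] ('wz', np.float64(89.98))
(557, -24, 110) -> [-0.1193 -0.0003  0.0661] ('wz', np.float64(89.98))
(557, -24, 87) -> [-0.1193 -0.0003  0.0891] ('wz', np.float64(89.98))
```

View pics/c5.png

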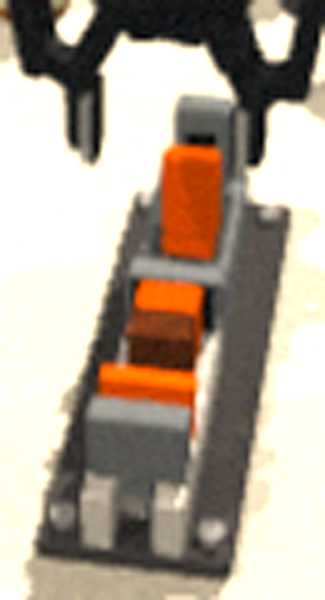

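The block stands upright on the bed between the jaws at crop (165,320), amber towards the fixed jaw and walnut towards the pad. Next I go to the grip and trigger.

Call:
apply_moves([
  [0,0,90,-0.06,0,0,100],
  [0,0,90,-0.06,0,0,100],
  [0,0,90,-0.06,0,0,100],
  [0,0,90,-0.06,0,0,100],
  [0,0,90,-0.123,0,0,100],
  [0,0,90,-0.123,0,0,100],
  [0,0,90,-0.123,0,0,100],
  [0,0,90,-0.123,0,0,100],
  [0,0,90,-0.123,0,0,100],
  [0,0,90,-0.123,0,0,100],
  [0,0,90,-0.123,0,0,100],
  [0,0,90,-0.123,0,0,100],
  [0,0,90,-0.123,0,0,100],
  [0,0,90,-0.123,0,0,100],
], grip_force=20)

```text
t: 9.85
position: [557.3, -27.6, 175.7]
orientation: [1.0, 0.007, -0.001, -0.0]
force: [0.7, 0.5, -0.1]
gripper_width: 85.2
```

Run:
```python
from h import *
rel([(557,-27,177),(557,-27,83)],-89.25)
s=bot.camera('top')
def c(i,x,y,w,h,k): return cv2.convertScaleAbs(cv2.resize(i[y:y+h,x:x+w],None,fx=k,fy=k,interpolation=cv2.INTER_CUBIC),alpha=1.4)
cv2.imwrite('pics/c6.png',c(s,220,170,130,70,6))
s=bot.camera('side');cv2.imwrite('pics/c6s.png',c(s,270,150,100,120,5))
```

```text
t 9.85 pos [557.3 -27.6 175.7] yaw -89.15 tilt [-0.001  0.    -1.   ] F [ 0.7  0.5 -0.1] w 85.2 q6 1.45
(557, -27, 177) -> [-0.0003 -0.0006 -0.0013] ('wz', np.float64(0.1))
(557, -27, 83) -> [-0.0002 -0.0006  0.0927] ('wz', np.float64(0.1))
```

View pics/c6.png

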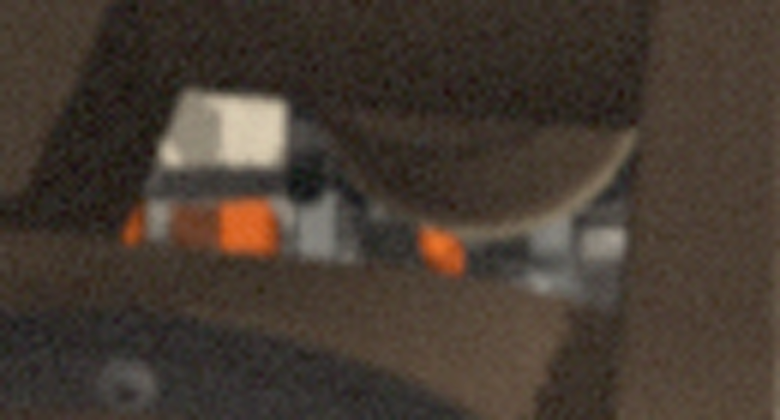

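The top crop shows the pad at (135,222), the block from 173 to 277 and the fixed jaw from 300, with the trigger at (440,250). The block is free-standing, so I descend over the grip.

Call:
apply_moves([
  [0,0,0,0,-0.001,0.045,100],
  [0,0,0,0,-0.001,0.08,100],
  [0,0,0,0,-0.001,0.092,100],
  [0,0,0,0,-0.001,0.092,100],
  [0,0,0,0,-0.001,0.092,100],
  [0,0,0,0,-0.001,0.092,100],
])

```text
t: 10.55
position: [558.7, -26.8, 85.9]
orientation: [1.0, 0.007, 0.001, 0.0]
force: [-0.1, -0.1, -0.0]
gripper_width: 85.6
```

Call:
apply_moves([
  [0,0,0,0,0,0,90],
  [0,0,0,0,0,0,80],
  [0,0,0,0,0,0,72],
  [0,0,0,0,0,0,66],
  [0,0,0,0,0,0,62],
  [0,0,0,0,0,0,62],
])

```text
t: 11.15
position: [558.2, -26.2, 85.2]
orientation: [1.0, 0.006, 0.001, -0.0]
force: [-0.1, 7.3, 6.1]
gripper_width: 53.1
```

Call:
apply_moves([
  [0,0,0,0,0.0005,0,58],
  [0,0,0,0,0.001,0,55],
  [0,0,0,0,0.001,0,53],
  [0,0,0,0,0.001,0,51],
  [0,0,0,0,0.001,0,50],
  [0,0,0,0,0.001,0,50],
])

```text
t: 11.75
position: [558.1, -25.6, 85.7]
orientation: [1.0, 0.006, 0.001, -0.001]
force: [-1.5, 27.1, 16.9]
gripper_width: 43.2
```

Run:
```python
from h import *
rel([])
s=bot.camera('top')
def c(i,x,y,w,h,k): return cv2.convertScaleAbs(cv2.resize(i[y:y+h,x:x+w],None,fx=k,fy=k,interpolation=cv2.INTER_CUBIC),alpha=1.4)
cv2.imwrite('pics/c7.png',c(s,220,170,130,70,6))
s=bot.camera('side');cv2.imwrite('pics/c7s.png',c(s,285,200,60,110,5))
```

```text
t 11.75 pos [558.1 -25.6  85.7] yaw -89.29 tilt [ 0.002  0.002 -1.   ] F [-1.5 27.1 16.9] w 43.2 q6 1.45
```

View pics/c7.png

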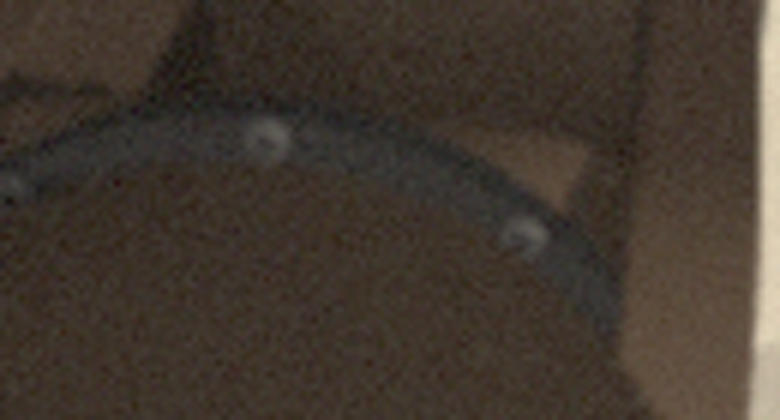

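The top view is now hidden by the arm. The net force is 27 N in +y with the width at 43 mm, so the trigger is fully in. I let it back. For the following strokes I push with the open trigger finger by moving the arm, so that Fy reads the trigger force directly.

Call:
apply_moves([
  [0,0,0,0,0,0,70],
  [0,0,0,0,0.001,0,100],
  [0,0,0,0,0.001,0,100],
  [0,0,0,0,0.001,0,100],
  [0,0,0,0,0.001,0,100],
  [0,0,0,0,0.001,0,100],
], grip_force=40)

```text
t: 12.45
position: [557.6, -28.9, 84.3]
orientation: [1.0, 0.006, 0.0, 0.0]
force: [-0.3, 0.3, 0.5]
gripper_width: 85.3
```

Run:
```python
from h import *
rel([])
s=bot.camera('side')
def c(i,x,y,w,h,k): return cv2.convertScaleAbs(cv2.resize(i[y:y+h,x:x+w],None,fx=k,fy=k,interpolation=cv2.INTER_CUBIC),alpha=1.4)
cv2.imwrite('pics/c8.png',c(s,285,190,65,120,5))
```

```text
t 12.45 pos [557.6 -28.9  84.3] yaw -89.28 tilt [ 0. -0. -1.] F [-0.3  0.3  0.5] w 85.3 q6 1.45
```

View pics/c8.png

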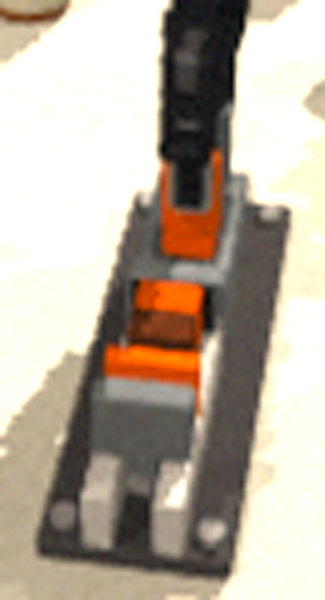

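The jaw has moved towards the block: the pad top is now at crop y 345, against 365 before. The trigger has sprung back. Second stroke, step by step.

Call:
apply_moves([
  [0,0,0,0,0.004,0,100],
  [0,0,0,0,0.008,0,100],
  [0,0,0,0,0.011,0,100],
  [0,0,0,0,0.013,0,100],
  [0,0,0,0,0.013,0,100],
])

```text
t: 13.0
position: [557.7, -41.6, 84.3]
orientation: [1.0, 0.006, -0.0, -0.0]
force: [0.6, 5.9, 1.6]
gripper_width: 85.2
```

Call:
apply_moves([
  [0,0,0,0,0.001,0,100],
  [0,0,0,0,0.002,0,100],
  [0,0,0,0,0.002,0,100],
])

```text
t: 13.3
position: [557.8, -43.5, 84.3]
orientation: [1.0, 0.006, -0.0, -0.0]
force: [-0.4, 6.7, 1.3]
gripper_width: 85.3
```

Call:
apply_moves([
  [0,0,0,0,0.001,0,100],
  [0,0,0,0,0.0015,0,100],
  [0,0,0,0,0.0015,0,100],
])

```text
t: 13.6
position: [557.7, -44.9, 84.3]
orientation: [1.0, 0.006, -0.0, -0.0]
force: [-1.2, 8.0, 1.8]
gripper_width: 85.4
```

Call:
apply_moves([
  [0,0,0,0,0.0005,0,100],
  [0,0,0,0,0.001,0,100],
  [0,0,0,0,0.001,0,100],
])

```text
t: 13.9
position: [557.8, -45.7, 84.3]
orientation: [1.0, 0.006, -0.0, -0.0]
force: [0.9, 8.8, 1.8]
gripper_width: 85.0
```

Call:
apply_moves([
  [0,0,0,0,-0.009,0,100],
  [0,0,0,0,-0.0175,0,100],
  [0,0,0,0,-0.0175,0,100],
  [0,0,0,0,-0.0175,0,100],
  [0,0,0,0,-0.0135,0,100],
  [0,0,0,0,-0.011,0,100],
  [0,0,0,0,-0.009,0,100],
  [0,0,0,0,-0.009,0,100],
])

```text
t: 14.7
position: [557.7, -37.3, 84.3]
orientation: [1.0, 0.006, -0.0, -0.0]
force: [-0.4, 8.1, 1.8]
gripper_width: 85.3
```

Call:
apply_moves([
  [0,0,0,0,0.001,0,100],
  [0,0,0,0,0.002,0,100],
  [0,0,0,0,0.002,0,100],
])

```text
t: 15.0
position: [557.7, -38.9, 84.3]
orientation: [1.0, 0.006, -0.0, -0.0]
force: [-0.7, 11.3, 1.8]
gripper_width: 85.2
```

Pad contact: the force is rising at about 2 N/mm. I go on to about 17 N.

Call:
apply_moves([
  [0,0,0,0,0.001,0,100],
  [0,0,0,0,0.002,0,100],
  [0,0,0,0,0.0025,0,100],
  [0,0,0,0,0.0025,0,100],
])

```text
t: 15.4
position: [557.7, -41.1, 84.4]
orientation: [1.0, 0.006, -0.0, -0.001]
force: [-0.2, 13.3, 3.0]
gripper_width: 85.3
```

Call:
apply_moves([
  [0,0,0,0,0.0005,0,100],
  [0,0,0,0,0.001,0,100],
  [0,0,0,0,0.001,0,100],
  [0,0,0,0,0.001,0,100],
])

```text
t: 15.8
position: [557.7, -42.0, 84.4]
orientation: [1.0, 0.006, -0.0, -0.001]
force: [-0.5, 16.0, 3.4]
gripper_width: 85.2
```

Call:
apply_moves([
  [0,0,0,0,0.0005,0,100],
  [0,0,0,0,0.0005,0,100],
  [0,0,0,0,0.0005,0,100],
  [0,0,0,0,0.0005,0,100],
  [0,0,0,0,0.0005,0,100],
  [0,0,0,0,0.0005,0,100],
  [0,0,0,0,0.0005,0,100],
  [0,0,0,0,0.0005,0,100],
])

```text
t: 16.6
position: [557.7, -42.5, 84.4]
orientation: [1.0, 0.006, -0.0, -0.001]
force: [0.4, 16.4, 3.1]
gripper_width: 85.9
```

Run:
```python
from h import *
rel([])
s=bot.camera('side')
def c(i,x,y,w,h,k): return cv2.convertScaleAbs(cv2.resize(i[y:y+h,x:x+w],None,fx=k,fy=k,interpolation=cv2.INTER_CUBIC),alpha=1.4)
cv2.imwrite('pics/c9.png',c(s,285,220,65,85,7))
print(np.mean([bot.read_state()['force'] for _ in range(5)],0)); rel([])
```

```text
t 16.6 pos [557.7 -42.5  84.4] yaw -89.31 tilt [-0.     0.001 -1.   ] F [ 0.4 16.4  3.1] w 85.9 q6 1.43
[-0.07294521 15.99198184  3.62001946]
t 16.65 pos [557.7 -42.5  84.4] yaw -89.31 tilt [-0.     0.001 -1.   ] F [-0.1 16.   3.6] w 85.2 q6 1.43
```

View pics/c9.png

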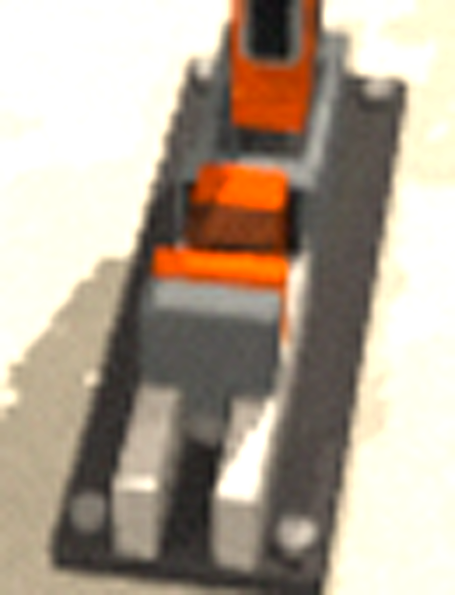

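The block sits square between the pad and the fixed jaw, with its far top edge at crop y 165, level with the jaw. The fingers are only on the paddle. A last numeric check of the block's top face, then I hand in.

Run:
```python
from h import *
P=lambda X,Y,z:p2w('side',285+X/7,220+Y/7,z)
a,b,c,d=P(203,166,85),P(290,168,85),P(186,245,85),P(288,248,85); print(a,b,c,d,'pad top edges',P(155,248,82),P(288,255,82))
print('block depth along y',(c+d-a-b)[1]/2,'centre x',(a+b+c+d)[0]/4)
rel([])
```

```text
[568.9  72.4  85. ] [539.5  68.2  85. ] [567.1 113.3  85. ] [534.  108.9  85. ] pad top edges [577.5 113.2  82. ] [533.9 108.9  82. ]
block depth along y 40.79999999999999 centre x 552.375
t 16.65 pos [557.7 -42.5  84.4] yaw -89.31 tilt [-0.     0.001 -1.   ] F [-0.1 16.   3.6] w 85.2 q6 1.43
```

```bash
python3 -c "
from workcell import bot
print(bot.finish_job(), bot.read_state()['force'])"
```

```text
the job is handed in; nothing more can be done
the job is handed in; nothing more can be done
```

I handed the job in at about t = 16.7 s. The amber-and-walnut block stands on the bed between the jaws, amber half against the fixed jaw, and the gripper is still pushing the trigger. No verdict was reported.

I placed and released the block, squeezed and let back the trigger twice, then pushed a third stroke and held it.

**Last checks**
- **Spring:** the trigger push reads a steady 16 N or so. Taking off about 6 N for bar friction and the return spring leaves roughly 10 N, or about 5 mm of spring travel. The force rose about 1.6–2 N/mm after the pad touched. By the finger's position the trigger is about 12 mm in, short of its stop.
- **Block:** the side picture shows it upright and parallel to the pad, within about 4 mm of the centre line. Its measured depth was 40.8 mm against 40 mm.
- **Fingers:** they touch only the trigger, and the gripper never came close to the far jaw.

**Less certain**
- **Contact with the fixed jaw:** the side view put the block's amber face at y ≈ 70 mm and the fixed jaw at about 65 mm. That is within the view's roughly 5 mm-per-pixel error. I took the contact from the rising force instead.
- **First stroke:** the trigger was pushed hard onto its stop, with 27 N net at the wrist. The pad was not yet pressing the block, and I pushed with the arm for the later strokes.
- **Bystanders:** I did not measure the jar, screwdriver and nugget again at the end, but no move went near them below about 175 mm.

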